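# Turn the row of pipe pieces round on the welding bench

## Task

The four steel pipe pieces stand on one pin rack in the order they were cut; the welder needs them in the reverse order. Move them all to the empty pin rack beside it, so that the piece from the left end of the full rack stands at the right end of the other, the next one second from the right, and so on. Set each one fully down over its own pin, the same way up as now, and do not tip any over.

Things in the scene. Friction and masses are not known exactly. Their poses are not given: they have to be found in the camera images.
- long_pipe_mid (a point): Slim plain steel pipe piece, the tallest: outer diameter 34, bore 26, height 90, mass about 0.27 kg. Loose, standing upright over a pin. The point is its centre on its axis, 45 above its underside; z up along its axis.
- wide_sleeve_mid (a point): Wide plain steel sleeve: outer diameter 52, bore 42, height 65, mass about 0.38 kg. Loose, standing upright over a pin. The point is its centre on its axis, 32.5 above its underside; z up along its axis.
- hex_coupling_mid (a point): Six-sided steel coupling: 44 across flats (51 across corners), bore 28, height 60, mass about 0.45 kg; its own x axis runs through the middle of two opposite flats, and at the start it lies within about 9 degrees of the rack's x axis. Loose, standing upright over a pin. The point is its centre on its axis, 30 above its underside; z up along its axis.
- flange_stub_mid (a point): Steel pipe stub with a round flange as its foot: flange diameter 62 and 10 thick, pipe above it of outer diameter 38, bore 28 above and 30 in the flange, total height 75, mass about 0.42 kg; grip the pipe above the flange. Loose, standing upright over a pin. The point is its centre on its axis, 37.5 above its underside; z up along its axis.
- full_rack: Fixed steel pin rack where the four pieces stand at first, within 3 mm of the pins, in any order; on the left or right side. Bar 300 x 60 x 18 with four seats along its y at -117, -39, 39, 117 from its middle: plates 56 square, 6 thick (top 24 above the table), each with a central pin, diameter 10, rising 30 above the plate. Origin: middle of underside; y along the row, + towards the robot's left (rack yaw at most 18 degrees).
- empty_rack: Fixed steel pin rack, empty at first, on the other side. Bar 300 x 60 x 18 with four seats along its y at -117, -39, 39, 117 from its middle: plates 56 square, 6 thick (top 24 above the table), each with a central pin, diameter 10, rising 30 above the plate. Origin: middle of underside; y along the row, + towards the robot's left (rack yaw at most 18 degrees).
- seat_long_pipe: Seat plate with pin on the full rack, fixed: the one on which the long pipe stands at the start (it shows where in the row that piece came from). 56 x 56 x 6, pin 30 tall. Origin: middle of the plate's underside, 18 above the table; axes as the rack's.
- seat_wide_sleeve: Seat plate with pin on the full rack, fixed: the one on which the wide sleeve stands at the start (it shows where in the row that piece came from). 56 x 56 x 6, pin 30 tall. Origin: middle of the plate's underside, 18 above the table; axes as the rack's.
- seat_hex_coupling: Seat plate with pin on the full rack, fixed: the one on which the hex coupling stands at the start (it shows where in the row that piece came from). 56 x 56 x 6, pin 30 tall. Origin: middle of the plate's underside, 18 above the table; axes as the rack's.
- seat_flange_stub: Seat plate with pin on the full rack, fixed: the one on which the flange stub stands at the start (it shows where in the row that piece came from). 56 x 56 x 6, pin 30 tall. Origin: middle of the plate's underside, 18 above the table; axes as the rack's.

How it is judged:
At the end, for the whole second after the job is handed in: Every piece stands upright (within 7 degrees), right way up, released and at rest (under 20 mm/s), over the pin of the empty rack that mirrors its starting pin (slot 1 to 4, 2 to 3, 3 to 2, 4 to 1): its axis within 16 mm of the pin along and across the rack and its underside within 6 mm of the seat (x of long_pipe_mid in the frame of empty_rack between -0.016 and 0.016 m and z of long_pipe_mid in the frame of empty_rack between 0.063 and 0.075 m and angle between each of long_pipe_mid, wide_sleeve_mid, hex_coupling_mid, flange_stub_mid's own z axis and vertical below 0.12 rad and linear speed of each of long_pipe, wide_sleeve, hex_coupling, flange_stub below 0.02 m/s and ((y of seat_long_pipe in the frame of full_rack between -0.137 and -0.097 m and y of long_pipe_mid in the frame of empty_rack between 0.101 and 0.133 m) or (y of seat_long_pipe in the frame of full_rack between -0.059 and -0.019 m and y of long_pipe_mid in the frame of empty_rack between 0.023 and 0.055 m) or (y of seat_long_pipe in the frame of full_rack between 0.019 and 0.059 m and y of long_pipe_mid in the frame of empty_rack between -0.055 and -0.023 m) or (y of seat_long_pipe in the frame of full_rack between 0.097 and 0.137 m and y of long_pipe_mid in the frame of empty_rack between -0.133 and -0.101 m)) and x of wide_sleeve_mid in the frame of empty_rack between -0.016 and 0.016 m and z of wide_sleeve_mid in the frame of empty_rack between 0.0505 and 0.0625 m and ((y of seat_wide_sleeve in the frame of full_rack between -0.137 and -0.097 m and y of wide_sleeve_mid in the frame of empty_rack between 0.101 and 0.133 m) or (y of seat_wide_sleeve in the frame of full_rack between -0.059 and -0.019 m and y of wide_sleeve_mid in the frame of empty_rack between 0.023 and 0.055 m) or (y of seat_wide_sleeve in the frame of full_rack between 0.019 and 0.059 m and y of wide_sleeve_mid in the frame of empty_rack between -0.055 and -0.023 m) or (y of seat_wide_sleeve in the frame of full_rack between 0.097 and 0.137 m and y of wide_sleeve_mid in the frame of empty_rack between -0.133 and -0.101 m)) and x of hex_coupling_mid in the frame of empty_rack between -0.016 and 0.016 m and z of hex_coupling_mid in the frame of empty_rack between 0.048 and 0.06 m and ((y of seat_hex_coupling in the frame of full_rack between -0.137 and -0.097 m and y of hex_coupling_mid in the frame of empty_rack between 0.101 and 0.133 m) or (y of seat_hex_coupling in the frame of full_rack between -0.059 and -0.019 m and y of hex_coupling_mid in the frame of empty_rack between 0.023 and 0.055 m) or (y of seat_hex_coupling in the frame of full_rack between 0.019 and 0.059 m and y of hex_coupling_mid in the frame of empty_rack between -0.055 and -0.023 m) or (y of seat_hex_coupling in the frame of full_rack between 0.097 and 0.137 m and y of hex_coupling_mid in the frame of empty_rack between -0.133 and -0.101 m)) and x of flange_stub_mid in the frame of empty_rack between -0.016 and 0.016 m and z of flange_stub_mid in the frame of empty_rack between 0.0555 and 0.0675 m and ((y of seat_flange_stub in the frame of full_rack between -0.137 and -0.097 m and y of flange_stub_mid in the frame of empty_rack between 0.101 and 0.133 m) or (y of seat_flange_stub in the frame of full_rack between -0.059 and -0.019 m and y of flange_stub_mid in the frame of empty_rack between 0.023 and 0.055 m) or (y of seat_flange_stub in the frame of full_rack between 0.019 and 0.059 m and y of flange_stub_mid in the frame of empty_rack between -0.055 and -0.023 m) or (y of seat_flange_stub in the frame of full_rack between 0.097 and 0.137 m and y of flange_stub_mid in the frame of empty_rack between -0.133 and -0.101 m))); the robot touches nothing.
It fails at once if a pipe piece is tipped over (leans more than 45 degrees) (angle between any of long_pipe_mid, wide_sleeve_mid, hex_coupling_mid, flange_stub_mid's own z axis and vertical above 0.785 rad).
It also fails if it takes over 122 s, if anything falls off the work surface, if the arm or the gripper's body presses on something with over 40 N, if the wrist force passes 120 N, or if a joint passes its speed limit or range.

## Robot

A 7-joint arm with a two-finger parallel gripper is mounted at the origin on the work surface. World frame = base frame: x ahead of the robot, y to its left, z up, the work surface at z = 0. Lengths are in m, angles in rad, forces in N, time in s.
With the tool pointing down it reaches from about 0.4 to 0.85 m from the base axis. Payload 10.4 kg.
Tool frame: the origin (TCP) lies between the finger pads; the fingertips stand 19 mm ahead of it and the grasp point (between the pads) is the TCP (manip.tip_reach is the z of the fingertips in the tool frame, in m); z points along the fingers, y is the direction in which the jaws open and shut (so a half turn about z gives the same grasp; the last joint's range is limited). The gripper opens to 85 mm and grips with 20 to 120 N. Pads are 22 mm wide; open, the fingers measure 114 mm over their backs; the gripper's body (76 mm by 85 mm) begins 54 mm behind the grasp point. The pads swing forward as they close: fully open they stand 13 mm farther back than shut.
Start: joints at [1.285, 0.332, -0.065, 1.46, 0.022, 1.35, -0.088], TCP at [0.162, -0.604, 0.25] pointing down, gripper open.
Joint ranges: [-2.6, 2.6], [-0.5, 2.12], [-1.47, 1.34], [0.16, 2.42], [-1.27, 4.41], [0.06, 2.06], [-2.6, 2.6]. Speed limits (rad/s): [2.22, 2.22, 2.79, 2.79, 3.14, 3.14, 3.14].

## Interface

Orientations are given as a unit quaternion [x, y, z, w].
In Python, from workcell import sensors, cams, manip gives the robot as it stands.
- The arm moves only by the shell command python3 -m jog 'ROWS' [FORCE]. ROWS is JSON, a list of rows, each a list of 3 entries, a list of its own where there are three numbers: the shift along the world's x, y, z in m, then the turn, a rotation vector about the world's x, y, z in rad, then the opening in per cent of the stroke, from 0 (shut) to 100 (fully open). In form: [[[dx, dy, dz], [wx, wy, wz], grip], ...]. A call has 1 to 5 rows; each row shifts and turns the pose as measured when the row begins; what a row does not reach is not made up. A row lasts 1/8 s, in which the tool goes at most 62.5 mm and 10.7 degrees, less where a joint would pass 70% of its speed; a pose out of reach is approached as far as the arm can. A call with a gripper value outside its range is refused whole. The fingers move at their own pace and stop on an object; FORCE is the grip in N (left out, the last holds). Time passes only in rows, so rows that do not move let the fingers close. It gives the time, the measured TCP pose, the force and the opening at its end, in the units of the state.
- sensors.get_obs(): the state, without advancing time (a new reading comes with each control period).
- cams.camera(name): name is "scene" or "top" or "wrist"; returns (picture, depth): 384x512x3 uint8, red, green, blue; 384x512 float32, m along the optical axis (not along the pixel's ray), 0 where there is no reading.
- cams.camera_model(name): a dict with "intrinsics" (3x3 intrinsics, pixels), "k1" (the pictures are not rectified: a ray, as slopes to the right and down, at radius r is drawn at 1 + k1 r^2 times it, then the intrinsics apply), "view" (4x4, takes a point from world to camera coordinates). Camera axes: x right, y down, z forward; pixel columns grow to the right and rows downward; lengths in m; the calibration is good to about 2 mm. A picture is of the moment at which its call begins: read the wrist's pose just before it. camera_model takes no time and is no camera call; for the wrist camera it gives the pose at the moment of the call.
- manip.hand_in(): hands the job in, once; it reports no verdict.
The state is a dict: "clock": time; "joint_pos": joint angles; "joint_velocities": joint speeds; "tau": joint torques, N m; "position": TCP position; "ee_rot": TCP orientation; "ft_force": force on the tool from outside, world axes, zero at the start; "torque": the same for the moment, N m; "grip_width": opening from 0.0 (shut) to 1.0 (fully open).
Only numpy, scipy, OpenCV 4.12 (cv2) and the standard library are available. Lean on these libraries where they do the work, as an engineer would, in place of code of your own. Each camera call takes 0.05 s, during which the arm holds its last target.

## Working session

There is one attempt and no reset: what is moved stays moved. The work goes in short steps, Python scripts to look and compute and a shell command to move; the robot and the scene stay as the last step left them, time stands still between calls to the robot, and variables do not carry over. Pictures are saved under pics/ and viewed, and the job is handed in when it is done.

```bash
mkdir -p pics; ls; python3 - <<'E'
from workcell import sensors,cams,manip
import cv2
print(sensors.get_obs())
for n in ["scene","top"]:
    im,d=cams.camera(n); cv2.imwrite(f"pics/{n}0.png",im[:,:,::-1]); m=cams.camera_model(n); print(n,m)
    import numpy as np; np.savez(f"{n}0.npz",im=im,d=d,K=m["intrinsics"],k1=m["k1"],V=m["view"])
E
```

```text
pics
{'clock': 0.0, 'joint_pos': array([ 1.28541743,  0.33289887, -0.06470133,  1.46096302,  0.02161698,
        1.34993342, -0.08853663]), 'joint_velocities': array([-7.48644017e-04,  1.01711564e-03, -2.51661915e-05, -7.44901129e-04,
        4.98714250e-04,  2.37202392e-04, -3.53028339e-04]), 'tau': array([ 1.88302402e-03, -6.25444651e+01,  5.01976430e-02, -3.91601801e+01,
        1.61922741e-02,  9.88638669e-03,  9.31311945e-06]), 'position': array([ 0.16224737, -0.60319137,  0.24948872]), 'ee_rot': array([ 9.91381203e-01,  1.31006651e-01, -1.42022207e-04, -7.39733450e-04]), 'ft_force': array([-0.6093261 ,  0.77948808,  0.74935534]), 'torque': array([-0.02577674,  0.02197635,  0.00583191]), 'grip_width': 1.0005947306655458}
scene {'intrinsics': array([[430.9942915 ,   0.        , 259.68273455],
       [  0.        , 430.9942915 , 197.12832034],
       [  0.        ,   0.        ,   1.        ]]), 'k1': -0.011063801230447288, 'view': array([[-0.10796874,  0.99407194,  0.0127958 ,  0.0430335 ],
       [ 0.75811976,  0.09065396, -0.64578347, -0.36538835],
       [-0.64311522, -0.06002368, -0.76341337,  1.24386162],
       [ 0.        ,  0.        ,  0.        ,  1.        ]])}
top {'intrinsics': array([[476.49217402,   0.        , 254.75887324],
       [  0.        , 476.49217402, 197.40995431],
       [  0.        ,   0.        ,   1.        ]]), 'k1': -0.1304921912661349, 'view': array([[-0.00613943, -0.99968988, -0.02413384,  0.02258327],
       [-0.99079755,  0.00934461, -0.13502926,  0.57037588],
       [ 0.13521291,  0.02308275, -0.99054765,  1.01847697],
       [ 0.        ,  0.        ,  0.        ,  1.        ]])}
```

View pics/scene0.png

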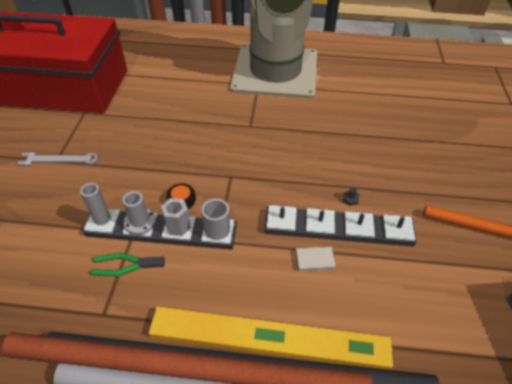

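View pics/top0.png

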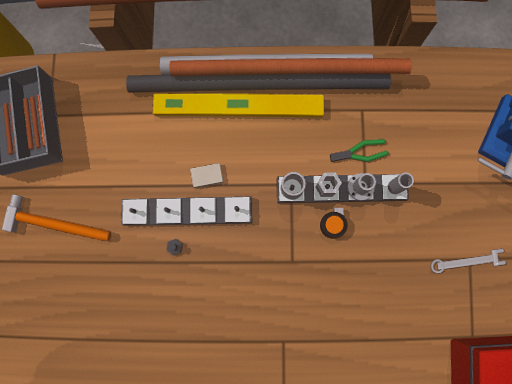

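The scene shows the full rack on the robot's right (top-view pixels, left to right: wide sleeve (292,187), hex (328,185), flange stub (362,186), long pipe (400,183)). The empty rack is on the left at (133..240, 210). Next I'll measure positions from depth.

```bash
cat > h.py <<'E'
import numpy as np, cv2
def cloud(d,K,k1,V):
    h,w=d.shape
    u,v=np.meshgrid(np.arange(w),np.arange(h))
    xd=(u-K[0,2])/K[0,0]; yd=(v-K[1,2])/K[1,1]
    x,y=xd.copy(),yd.copy()
    for _ in range(10):
        f=1+k1*(x*x+y*y); x=xd/f;y=yd/f
    P=np.stack([x*d,y*d,d],-1)
    return (P-V[:3,3])@V[:3,:3]
def circ(p):
    A=np.c_[2*p,np.ones(len(p))]; s=np.linalg.lstsq(A,(p**2).sum(1),rcond=None)[0]
    return s[:2],np.sqrt(s[2]+s[:2]@s[:2])
E
python3 - <<'E'
from h import *
for n in ["top","scene"]:
    D=np.load(f"{n}0.npz"); W=cloud(D["d"],D["K"],float(D["k1"]),D["V"]); W[D["d"]==0]=np.nan
    z=W[...,2]
    print(n,"table z",np.nanmedian(z[250:300,150:250]))
    m=(z>.017)&(z<.03)&(W[...,0]>.4)&(W[...,0]<.75)
    m2=m|((z>.01)&(z<.14)&(W[...,0]>.4)&(W[...,0]<.75)&(abs(W[...,1])<.45))
    nl,l,st,c=cv2.connectedComponentsWithStats(m2.astype(np.uint8))
    for i in range(1,nl):
        if st[i,4]<150: continue
        mm=(l==i)&(z<.03)&(z>.012); q=W[mm]; 
        r=cv2.minAreaRect((q[:,:2]*1000).astype(np.float32))
        print(st[i],"rect",r,"zmax",z[l==i].max(), "zmed",np.median(q[:,2]))
        h=z[l==i]; print(np.histogram(h,bins=np.arange(.01,.13,.005)))
E
```

```text
top table z 0.0009015581614247152
[480 121  30  44 272] rect ((697.3499145507812, -556.1133422851562), (70.57080078125, 81.48417663574219), 61.484161376953125) zmax 0.02998253710823405 zmed 0.027810420949709414
(array([  0,  25,  49, 198,   0,   0,   0,   0,   0,   0,   0,   0,   0,
         0,   0,   0,   0,   0,   0,   0,   0,   0,   0]), array([0.01 , 0.015, 0.02 , 0.025, 0.03 , 0.035, 0.04 , 0.045, 0.05 ,
       0.055, 0.06 , 0.065, 0.07 , 0.075, 0.08 , 0.085, 0.09 , 0.095,
       0.1  , 0.105, 0.11 , 0.115, 0.12 , 0.125]))
[330 139  59  22 415] rect ((677.109619140625, -221.7902374267578), (47.89408874511719, 133.16668701171875), 17.503820419311523) zmax 0.01756966704665921 zmed 0.01348857221847522
(array([369,  46,   0,   0,   0,   0,   0,   0,   0,   0,   0,   0,   0,
         0,   0,   0,   0,   0,   0,   0,   0,   0,   0]), array([0.01 , 0.015, 0.02 , 0.025, 0.03 , 0.035, 0.04 , 0.045, 0.05 ,
       0.055, 0.06 , 0.065, 0.07 , 0.075, 0.08 , 0.085, 0.09 , 0.095,
       0.1  , 0.105, 0.11 , 0.115, 0.12 , 0.125]))
[190 163  33  25 594] rect ((627.4153442382812, 130.772888183593
[... 5413 characters left out ...]
 0]), array([0.01 , 0.015, 0.02 , 0.025, 0.03 , 0.035, 0.04 , 0.045, 0.05 ,
       0.055, 0.06 , 0.065, 0.07 , 0.075, 0.08 , 0.085, 0.09 , 0.095,
       0.1  , 0.105, 0.11 , 0.115, 0.12 , 0.125]))
[115 253  49  16 252] rect ((675.0643310546875, -202.54071044921875), (25.57918357849121, 91.83099365234375), 0.5220853090286255) zmax 0.01367327141112251 zmed 0.012337841017292548
(array([252,   0,   0,   0,   0,   0,   0,   0,   0,   0,   0,   0,   0,
         0,   0,   0,   0,   0,   0,   0,   0,   0,   0]), array([0.01 , 0.015, 0.02 , 0.025, 0.03 , 0.035, 0.04 , 0.045, 0.05 ,
       0.055, 0.06 , 0.065, 0.07 , 0.075, 0.08 , 0.085, 0.09 , 0.095,
       0.1  , 0.105, 0.11 , 0.115, 0.12 , 0.125]))
```

```bash
python3 - <<'E'
from h import *
from scipy.optimize import least_squares
pl={}
for n in ["top","scene"]:
    D=np.load(f"{n}0.npz"); W=cloud(D["d"],D["K"],float(D["k1"]),D["V"]); 
    z=W[...,2]; x=W[...,0]; y=W[...,1]; im=D["im"].astype(int)
    for nm,yr,xr in (("full",(-.36,0),(.52,.66)),("empty",(0.0,.36),(.48,.61))):
        m=(z>.012)&(z<.03)&(y>yr[0])&(y<yr[1])&(x>xr[0])&(x<xr[1])
        q=(W[m][:,:2]*1000).astype(np.float32); r=cv2.minAreaRect(q); b=cv2.boxPoints(r)
        print(n,nm,r[0],r[1],b.round(0).tolist())
    # pins
    m=(z>.036)&(z<.06)&(y>0)&(y<.36)&(x>.48)&(x<.61)
    nl,l,st,c=cv2.connectedComponentsWithStats(m.astype(np.uint8),connectivity=8)
    for i in range(1,nl): print(n,"pin",st[i,4],W[l==i].mean(0).round(4),c[i].round(1), W[l==i][:,2].max().round(4))
    # piece tops
    for nm,yc,H in (("sleeve",-.063,.089),("hex",-.141,.084),("flange",-.219,.099),("long",-.297,.114)):
        m=(abs(z-H)<.007)&(abs(y-yc)<.038)&(x>.53)&(x<.65)
        q=W[m]; cc,R=cv2.minEnclosingCircle((q[:,:2]*1000).astype(np.float32)); cf=circ(q[:,:2])
        print(n,nm,m.sum(),"enc",np.round(cc,1),round(R,1),"mean",q.mean(0).round(4),"fit",cf[0].round(4),cf[1].round(4),"zmed",np.median(q[:,2]).round(4))
im=cv2.imread("pics/top0.png")[160:230,270:430]; cv2.imwrite("pics/topc0.png",cv2.resize(im,None,fx=5,fy=5,interpolation=cv2.INTER_CUBIC))
E
```

```text
top full (591.3386840820312, -176.13711547851562) (137.49700927734375, 293.68243408203125) [[485.0, -53.0], [565.0, -336.0], [697.0, -299.0], [618.0, -16.0]]
top empty (540.8629760742188, 196.2483673095703) (116.92130279541016, 344.7508850097656) [[447.0, 352.0], [520.0, 15.0], [635.0, 40.0], [561.0, 377.0]]
top pin 22 [0.5439 0.213  0.0499] [166.5 209.5] 0.0568
top pin 20 [0.5444 0.1367 0.0508] [200.8 209. ] 0.0561
top pin 20 [0.5457 0.0593 0.0512] [235.9 208. ] 0.0588
top pin 24 [0.543  0.292  0.0504] [131.4 210.2] 0.0566
top sleeve 176 enc [592.7 -64.4] 25.8 mean [ 0.5932 -0.0642  0.0892] fit [ 0.5924 -0.0642] 0.0234 zmed 0.0896
top hex 242 enc [ 594.6 -142.1] 24.8 mean [ 0.594  -0.1422  0.0845] fit [ 0.5945 -0.142 ] 0.0195 zmed 0.0847
top flange 130 enc [ 593.9 -219.7] 18.9 mean [ 0.5943 -0.2195  0.0991] fit [ 0.594  -0.2189] 0.0162 zmed 0.0994
top long 115 enc [ 594.3 -297.7] 17.6 mean [ 0.5943 -0.2975  0.1135] fit [ 0.5941 -0.2971] 0.0153 zmed 0.1137
scene full (573.2003173828125, -180.24244689941406) (106.32635498046875, 299.87701416015625) [[519.0, -31.0], [521.0, -331.0], [6
[... 162 characters left out ...]
, 39.0], [565.0, 377.0]]
scene pin 38 [0.5498 0.0601 0.0465] [282.  210.7] 0.054
scene pin 38 [0.5489 0.1372 0.0468] [321.1 213.9] 0.0543
scene pin 39 [0.5484 0.215  0.0462] [360.9 217.6] 0.0549
scene pin 40 [0.5473 0.293  0.0467] [401.2 220.7] 0.0554
scene sleeve 256 enc [594.7 -63. ] 27.1 mean [ 0.5955 -0.0637  0.087 ] fit [ 0.5952 -0.0638] 0.0234 zmed 0.0876
scene hex 313 enc [ 595.6 -141.7] 25.5 mean [ 0.5978 -0.1408  0.0823] fit [ 0.5974 -0.1411] 0.0195 zmed 0.0829
scene flange 178 enc [ 595.3 -218.6] 19.4 mean [ 0.5964 -0.2182  0.0967] fit [ 0.5964 -0.2182] 0.0165 zmed 0.0971
scene long 147 enc [ 595.2 -296.5] 17.1 mean [ 0.596  -0.2962  0.1115] fit [ 0.5958 -0.2963] 0.0145 zmed 0.1119
```

View pics/topc0.png

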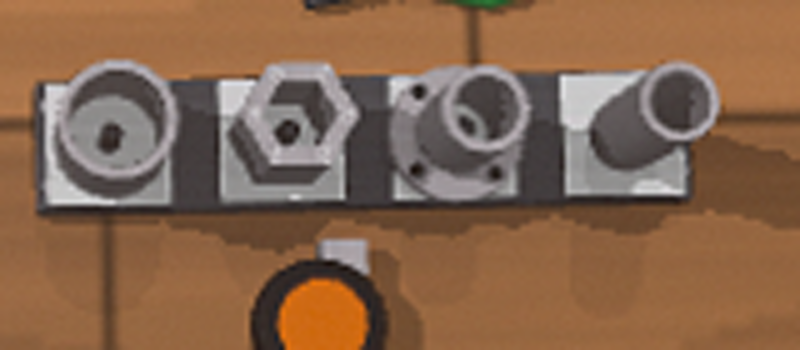

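Both cameras agree to within about 3 mm. The pieces are at x≈0.594 and y≈−0.064/−0.1415/−0.219/−0.297. The empty pins run from (0.548,0.0595) to (0.545,0.2925). Both racks are nearly square to the world axes, so I'll grip with the jaws along x, starting with the wide sleeve.

```bash
python3 -m jog '[[[0.02,0.02,0.04],[0,0,0.11],100],[[0.036,0.045,0.02],[0,0,0.11],100],[[0.036,0.045,0],[0,0,0.11],100],[[0.036,0.045,0],[0,0,0.11],100],[[0.036,0.045,0],[0,0,0.11],100]]' 30
python3 -m jog '[[[0.036,0.045,0],[0,0,0.11],100],[[0.036,0.045,0],[0,0,0.11],100],[[0.036,0.045,0],[0,0,0.11],100],[[0.036,0.045,0],[0,0,0.11],100],[[0.036,0.045,0],[0,0,0.11],100]]'
```

```text
clock: 0.72
position: [0.3258, -0.3991, 0.3083]
ee_rot: [0.917, 0.399, -0.002, -0.002]
ft_force: [1.2, -0.6, 0.5]
grip_width: 0.991
clock: 1.35
position: [0.5095, -0.1658, 0.3076]
ee_rot: [0.769, 0.64, -0.003, -0.001]
ft_force: [1.3, -0.6, -0.5]
grip_width: 1.001
```

```bash
cat > to.py <<'E'
import sys,numpy as np
from workcell import sensors
from scipy.spatial.transform import Rotation as R
o=sensors.get_obs(); t=np.array([float(a) for a in sys.argv[1:4]]); phi=np.radians(float(sys.argv[4])) if len(sys.argv)>4 else 0
T=R.from_matrix(np.array([[-np.sin(phi),np.cos(phi),0],[np.cos(phi),np.sin(phi),0],[0,0,-1]]).T if 0 else np.c_[[-np.sin(phi),np.cos(phi),0],[np.cos(phi),np.sin(phi),0],[0,0,-1]])
r=R.from_quat(o["ee_rot"]); d=(T*r.inv()).as_rotvec()
print("t",round(o["clock"],2),"pos",np.round(o["position"],4),"delta",np.round(t-o["position"],4),"rot",np.round(d,3),"F",np.round(o["ft_force"],1),"g",round(o["grip_width"],3))
E
python3 to.py .594 -.064 .2 0.6
python3 - <<'E'
from workcell import cams
import cv2,numpy as np
m=cams.camera_model("wrist");im,d=cams.camera("wrist"); cv2.imwrite("pics/w0.png",im[:,:,::-1]);np.savez("w0.npz",im=im,d=d,K=m["intrinsics"],k1=m["k1"],V=m["view"])
E
```

```text
t 1.35 pos [ 0.5095 -0.1658  0.3076] delta [ 0.0845  0.1018 -0.1076] rot [ 0.003 -0.007  0.193] F [ 1.3 -0.6 -0.5] g 1.001
```

View pics/w0.png

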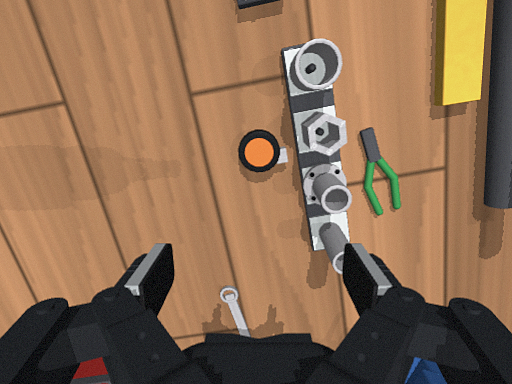

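The wrist view shows all four pieces at about (317,65), (323,130), (335,197) and (340,255). I'll cross-check their positions and the hex angle from it.

```bash
python3 - <<'E'
from h import *
D=np.load("w0.npz"); W=cloud(D["d"],D["K"],float(D["k1"]),D["V"]); z=W[...,2];x=W[...,0];y=W[...,1]
print("table",np.median(z[150:200,120:200]))
for nm,yc,H in (("sleeve",-.063,.089),("hex",-.141,.084),("flange",-.219,.099),("long",-.297,.114)):
    m=(abs(z-H)<.007)&(abs(y-yc)<.038)&(x>.53)&(x<.65)
    q=W[m][:,:2]
    if len(q)<9: continue
    cf=circ(q); print(nm,m.sum(),q.mean(0).round(4),cf[0].round(4),cf[1].round(4),np.median(W[m][:,2]).round(4))
    if nm=="hex":
        c=cf[0]; best=[]
        for a in range(-30,30):
            th=np.radians(a+60*np.arange(6)); pr=(q-c)@np.array([np.cos(th),np.sin(th)])
            best.append((np.percentile(pr,97,axis=0).max(),a))
        print(sorted(best)[:6])
m=(z>.012)&(z<.03)&(y>-.36)&(y<0)&(x>.55)&(x<.64)
r=cv2.minAreaRect((W[m][:,:2]*1000).astype(np.float32)); print(r, cv2.boxPoints(r))
E
python3 -m jog '[[[0.042,0.05,-0.05],[0.001,-0.003,0.096],100],[[0.042,0.05,-0.05],[0.001,-0.003,0.096],100],[[0,0,0],[0,0,0],100]]'; python3 to.py .594 -.064 .062 0.6
```

```text
table 5.374914793858426e-05
sleeve 755 [ 0.5937 -0.0644] [ 0.5927 -0.0656] 0.0231 0.0887
hex 817 [ 0.5954 -0.1423] [ 0.5951 -0.1424] 0.0194 0.0839
[(np.float64(0.021148098227672864), 5), (np.float64(0.021174148845774936), 7), (np.float64(0.021174831700416657), -7), (np.float64(0.021186548415968398), -8), (np.float64(0.021198821193020908), 9), (np.float64(0.021206035659509813), 6)]
flange 423 [ 0.5944 -0.219 ] [ 0.5941 -0.2189] 0.0164 0.0985
long 145 [ 0.5846 -0.294 ] [ 0.5932 -0.2969] 0.0142 0.1131
((593.8506469726562, -181.12071228027344), (60.86651611328125, 299.50445556640625), 0.4907093942165375) [[ 562.136     -31.63462 ]
 [ 564.70105  -331.12808 ]
 [ 625.5653   -330.6068  ]
 [ 623.00024   -31.113342]]
clock: 1.78
position: [0.5746, -0.0835, 0.2318]
ee_rot: [0.695, 0.719, 0.002, -0.001]
ft_force: [0.3, 0.6, -0.2]
grip_width: 0.997
t 1.77 pos [ 0.5746 -0.0835  0.2318] delta [ 0.0194  0.0195 -0.1698] rot [-0.004  0.001 -0.023] F [ 0.3  0.6 -0.2] g 0.997
```

```bash
python3 -m jog '[[[0.019,0.0195,-0.05],[-0.004,0.001,-0.023],100],[[0,0,0],[0,0,0],100]]'; python3 to.py .594 -.0645 .062 0.6
```

```text
clock: 2.02
position: [0.5939, -0.0651, 0.1805]
ee_rot: [0.704, 0.71, -0.0, 0.0]
ft_force: [-0.5, -0.4, 0.2]
grip_width: 0.999
t 2.02 pos [ 0.5939 -0.0651  0.1805] delta [ 1.000e-04  6.000e-04 -1.185e-01] rot [ 0.001 -0.     0.003] F [-0.5 -0.4  0.2] g 0.999
```

```bash
python3 -m jog '[[[0,0.0005,-0.03],[0,0,0],100],[[0,0,-0.03],[0,0,0],100],[[0,0,-0.03],[0,0,0],100],[[0,0,-0.028],[0,0,0],100],[[0,0,0],[0,0,0],100]]'; python3 to.py .594 -.0645 .062 0.6
```

```text
clock: 2.65
position: [0.5964, -0.0735, 0.068]
ee_rot: [0.708, 0.706, 0.001, 0.006]
ft_force: [0.2, 0.1, -0.1]
grip_width: 0.999
t 2.65 pos [ 0.5964 -0.0735  0.068 ] delta [-0.0024  0.009  -0.006 ] rot [0.007 0.009 0.013] F [ 0.2  0.1 -0.1] g 0.999
```

```bash
python3 -m jog '[[[-0.0024,0.009,-0.006],[0.007,0.009,0.013],100],[[0,0,0],[0,0,0],100]]'; python3 to.py .594 -.0645 .062 0.6
```

```text
clock: 2.9
position: [0.5955, -0.0651, 0.0653]
ee_rot: [0.704, 0.711, 0.001, 0.002]
ft_force: [0.4, -0.3, 0.4]
grip_width: 0.999
t 2.9 pos [ 0.5955 -0.0651  0.0653] delta [-0.0015  0.0006 -0.0033] rot [0.001 0.004 0.   ] F [ 0.4 -0.3  0.4] g 0.999
```

```bash
python3 -m jog '[[[-0.0015,0.0005,-0.003],[0.001,0.004,0],70],[[0,0,0],[0,0,0],40],[[0,0,0],[0,0,0],30],[[0,0,0],[0,0,0],30],[[0,0,0],[0,0,0],30]]' 40; python3 -m jog '[[[0,0,0],[0,0,0],30],[[0,0,0],[0,0,0],30],[[0,0,0],[0,0,0],30]]' 40;python3 to.py .594 -.0645 .062 0.6
```

```text
clock: 3.52
position: [0.5949, -0.0647, 0.064]
ee_rot: [0.704, 0.711, 0.001, 0.001]
ft_force: [0.1, -0.4, -0.3]
grip_width: 0.594
clock: 3.9
position: [0.5949, -0.0647, 0.064]
ee_rot: [0.704, 0.711, 0.001, 0.001]
ft_force: [0.6, 1.3, 0.1]
grip_width: 0.594
t 3.9 pos [ 0.5949 -0.0647  0.064 ] delta [-0.0009  0.0002 -0.002 ] rot [0.    0.002 0.   ] F [0.6 1.3 0.1] g 0.594
```

```bash
python3 -m jog '[[[0,0,0.02],[0,0,0],30],[[0,0,0.03],[0,0,0],30],[[0,0,0.03],[0,0,0],30],[[0,0,0.03],[0,0,0],30],[[0,0,0],[0,0,0],30]]'; python3 to.py .5478 .0595 .12 0.6
```

```text
clock: 4.53
position: [0.5933, -0.0643, 0.1802]
ee_rot: [0.703, 0.711, 0.0, 0.0]
ft_force: [-0.6, 0.9, -4.4]
grip_width: 0.592
t 4.53 pos [ 0.5933 -0.0643  0.1802] delta [-0.0455  0.1238 -0.0602] rot [-0.  0. -0.] F [-0.6  0.9 -4.4] g 0.592
```

```bash
python3 -m jog '[[[-0.0115,0.031,0],[0,0,0],30],[[-0.0115,0.031,0],[0,0,0],30],[[-0.0115,0.031,0],[0,0,0],30],[[-0.011,0.031,0],[0,0,0],30],[[0,0,0],[0,0,0],30]]'; python3 to.py .5478 .0595 .12 0.6
```

```text
clock: 5.15
position: [0.5428, 0.0623, 0.1758]
ee_rot: [0.704, 0.711, -0.002, -0.002]
ft_force: [-0.5, -0.8, -4.2]
grip_width: 0.594
t 5.15 pos [0.5428 0.0623 0.1758] delta [ 0.005  -0.0028 -0.0558] rot [ 0.    -0.006  0.001] F [-0.5 -0.8 -4.2] g 0.594
```

Now I'll check the carried sleeve and the pin in the scene and top cameras before inserting.

```bash
python3 -m jog '[[[0.005,-0.003,-0.035],[0,-0.006,0.001],30],[[0,0,0],[0,0,0],30]]'; python3 to.py .5475 .0595 .12 0.6
python3 - <<'E'
from workcell import cams
import cv2,numpy as np
for n in ["scene","wrist"]:
    m=cams.camera_model(n);im,d=cams.camera(n); np.savez(n+"1.npz",im=im,d=d,K=m["intrinsics"],k1=m["k1"],V=m["view"])
    cv2.imwrite(f"pics/{n}1.png",im[:,:,::-1])
a=cv2.imread("pics/scene1.png")[100:290,220:440]; b=cv2.imread("pics/wrist1.png")
cv2.imwrite("pics/both1.png",np.hstack([cv2.resize(a,(400,345)),cv2.resize(b,(400,345))]))
E
```

```text
clock: 5.4
position: [0.5472, 0.058, 0.1391]
ee_rot: [0.703, 0.711, -0.001, -0.0]
ft_force: [0.2, -0.8, -3.8]
grip_width: 0.597
t 5.4 pos [0.5472 0.058  0.1391] delta [ 0.0003  0.0015 -0.0191] rot [ 0.001 -0.002 -0.   ] F [ 0.2 -0.8 -3.8] g 0.597
```

View pics/both1.png

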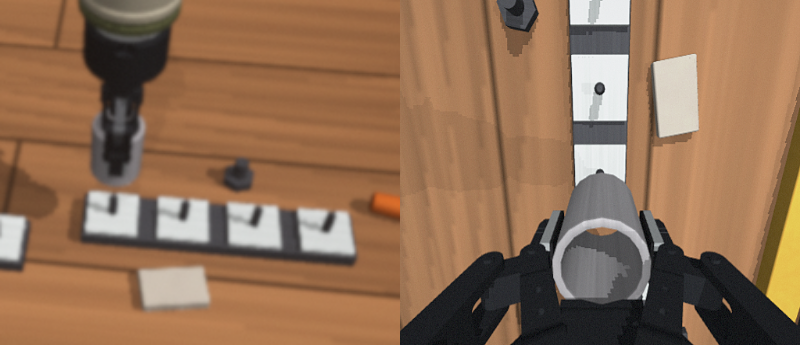

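The sleeve is upright in the jaws and hangs over the first seat. I'll refine the pin positions from the wrist view, where the next pin shows at about (600,88) in this composite.

```bash
python3 - <<'E'
from h import *
D=np.load("wrist1.npz"); W=cloud(D["d"],D["K"],float(D["k1"]),D["V"]); z=W[...,2];x=W[...,0];y=W[...,1]
m=(z>.046)&(z<.058)&(y>.09)&(y<.36)&(x>.5)&(x<.6)
nl,l,st,c=cv2.connectedComponentsWithStats(m.astype(np.uint8),connectivity=8)
for i in range(1,nl):
    if st[i,4]>8: print(st[i,4],W[l==i].mean(0).round(4),c[i].round())
g=(D["im"].min(-1)>150)&(abs(z-.024)<.006)&(y>.1)
nl,l,st,c=cv2.connectedComponentsWithStats(g.astype(np.uint8),connectivity=4)
for i in range(1,nl):
    if st[i,4]>300:
        r=cv2.minAreaRect((W[l==i][:,:2]*1000).astype(np.float32));print(st[i,:4],r)
b=(z>.012)&(z<.03)&(y>.09)&(y<.3)&(x>.5)&(x<.59)
for y0 in (.1,.12,.14,.16,.18,.2):
    s=b&(abs(y-y0)<.004)
    if s.sum()>20: print(y0,x[s].min().round(4),x[s].max().round(4),((x[s].min()+x[s].max())/2).round(4))
E
```

```text
159 [0.5461 0.1363 0.0523] [255.  98.]
[217   0  77  28] ((545.9495849609375, 195.14413452148438), (56.44475173950195, 17.779380798339844), 0.8674114942550659)
[219  61  73  74] ((546.669677734375, 135.9985809326172), (56.523189544677734, 55.292396545410156), 0.7068241238594055)
0.1 0.5165 0.5764 0.5465
0.12 0.5162 0.5763 0.5463
0.14 0.516 0.576 0.546
0.16 0.5157 0.5756 0.5457
0.18 0.5155 0.575 0.5453
0.2 0.5153 0.5748 0.545
```

```bash
python3 -m jog '[[[0,0.0005,-0.03],[0,0,0],30],[[0,0,-0.015],[0,0,0],30],[[0,0,0],[0,0,0],30]]'; python3 to.py .5472 .0585 .064 0.8
```

```text
clock: 5.88
position: [0.5515, 0.0589, 0.1001]
ee_rot: [0.704, 0.71, 0.003, 0.003]
ft_force: [0.6, -0.4, -4.2]
grip_width: 0.595
t 5.88 pos [0.5515 0.0589 0.1001] delta [-0.0043 -0.0004 -0.0361] rot [0.001 0.008 0.005] F [ 0.6 -0.4 -4.2] g 0.595
```

```bash
python3 -m jog '[[[-0.0043,0,-0.01],[0.001,0.008,0.005],30],[[0,0,-0.012],[0,0,0],30],[[0,0,0],[0,0,0],30]]'; python3 to.py .5472 .0585 .064 0.8
```

```text
clock: 6.25
position: [0.548, 0.0589, 0.0786]
ee_rot: [0.702, 0.712, 0.001, 0.001]
ft_force: [-0.5, -0.2, -4.0]
grip_width: 0.596
t 6.25 pos [0.548  0.0589 0.0786] delta [-0.0008 -0.0004 -0.0146] rot [-0.     0.002 -0.   ] F [-0.5 -0.2 -4. ] g 0.596
```

```bash
python3 -m jog '[[[-0.001,0,-0.011],[0,0.002,0],30],[[0,0,0],[0,0,0],30]]'; python3 to.py .5472 .0585 .064 0.8; python3 -m jog '[[[-0.001,0,-0.003],[0,0.001,0],30],[[0,0,0],[0,0,0],30]]'; python3 to.py .5472 .0585 .064 0.8
```

```text
clock: 6.5
position: [0.547, 0.059, 0.067]
ee_rot: [0.702, 0.712, 0.0, -0.0]
ft_force: [-0.0, 0.1, -3.7]
grip_width: 0.598
t 6.5 pos [0.547 0.059 0.067] delta [ 0.0002 -0.0005 -0.003 ] rot [-0.  0. -0.] F [-0.   0.1 -3.7] g 0.598
clock: 6.75
position: [0.5464, 0.0592, 0.0642]
ee_rot: [0.702, 0.712, 0.0, -0.0]
ft_force: [-0.6, 0.7, -3.8]
grip_width: 0.594
t 6.75 pos [0.5464 0.0592 0.0642] delta [ 0.0008 -0.0007 -0.0002] rot [-0.001  0.    -0.   ] F [-0.6  0.7 -3.8] g 0.594
```

```bash
python3 -m jog '[[[0.0005,-0.0005,-0.001],[0,0,0],30],[[0,0,0],[0,0,0],30]]';python3 -m jog '[[[0,0,-0.0008],[0,0,0],30],[[0,0,0],[0,0,0],30]]'
```

```text
clock: 7.0
position: [0.5468, 0.0591, 0.0641]
ee_rot: [0.702, 0.712, 0.0, -0.0]
ft_force: [0.3, 0.0, -3.2]
grip_width: 0.595
clock: 7.25
position: [0.5469, 0.0591, 0.064]
ee_rot: [0.702, 0.712, 0.0, 0.0]
ft_force: [-0.8, 0.4, -4.0]
grip_width: 0.593
```

```bash
python3 -m jog '[[[0,0,-0.002],[0,0,0],30],[[0,0,0],[0,0,0],30]]';python3 -m jog '[[[0,0,-0.002],[0,0,0],30],[[0,0,0],[0,0,0],30]]'
```

```text
clock: 7.5
position: [0.5473, 0.0591, 0.0641]
ee_rot: [0.702, 0.712, -0.0, 0.001]
ft_force: [0.2, 0.3, -3.3]
grip_width: 0.596
clock: 7.75
position: [0.5476, 0.0592, 0.064]
ee_rot: [0.702, 0.712, -0.0, 0.001]
ft_force: [-0.0, 1.1, -4.8]
grip_width: 0.596
```

```bash
python3 -m jog '[[[0,0,-0.003],[0,0,0],30]]'; python3 -m jog '[[[0,0,-0.003],[0,0,0],30]]'; python3 - <<'E'
from workcell import cams
import cv2
im,d=cams.camera("scene"); cv2.imwrite("pics/s2.png",cv2.resize(im[120:280,220:440,::-1],(792,576)))
E
```

```text
clock: 7.88
position: [0.5479, 0.0591, 0.0636]
ee_rot: [0.702, 0.712, -0.001, 0.002]
ft_force: [-25.8, -5.4, 59.9]
grip_width: 0.592
clock: 8.0
position: [0.5479, 0.0591, 0.0636]
ee_rot: [0.702, 0.712, -0.002, 0.003]
ft_force: [-24.2, -5.6, 48.4]
grip_width: 0.595
```

View pics/s2.png

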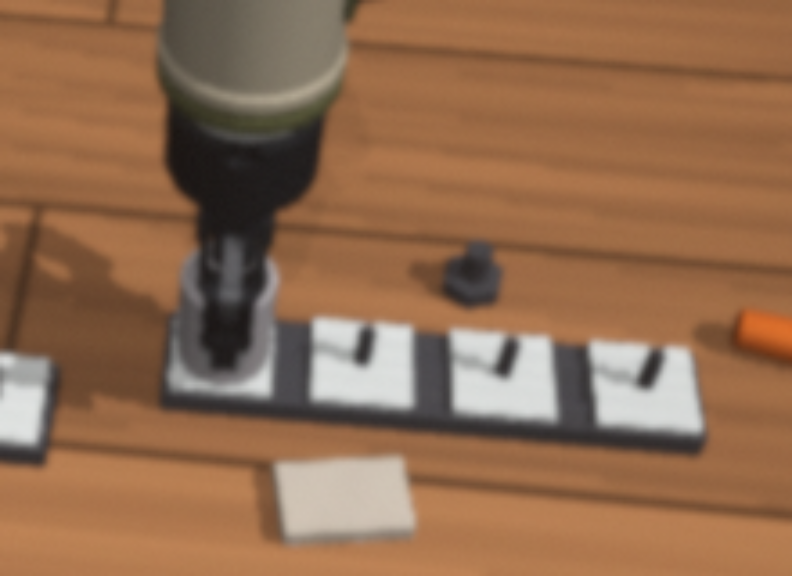

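The sleeve is seated: the contact is stiff, and the view shows it flat on its plate. I'll relieve the load, release and go up.

```bash
python3 -m jog '[[[0,0,0.0005],[0,0,0],30],[[0,0,0],[0,0,0],60],[[0,0,0],[0,0,0],75],[[0,0,0],[0,0,0],100],[[0,0,0],[0,0,0],100]]';  python3 to.py .5472 .0585 .15 0.5
```

```text
clock: 8.68
position: [0.5486, 0.059, 0.0638]
ee_rot: [0.702, 0.712, -0.001, 0.003]
ft_force: [-0.1, 0.0, 0.6]
grip_width: 0.998
t 8.68 pos [0.5486 0.059  0.0638] delta [-0.0014 -0.0005  0.0862] rot [ 0.006  0.003 -0.005] F [-0.1  0.   0.6] g 0.998
```

```bash
python3 -m jog '[[[-0.001,0,0.03],[0.003,0.002,0],100],[[0,0,0.03],[0.003,0.002,0],100],[[0,0,0.04],[0,0,0],100],[[0,0,0.03],[0,0,0],100]]';  python3 to.py .5955 -.20 .2 0.5
```

```text
clock: 9.18
position: [0.5458, 0.0589, 0.195]
ee_rot: [0.702, 0.712, -0.002, -0.003]
ft_force: [0.1, 0.0, -0.1]
grip_width: 1.004
t 9.18 pos [0.5458 0.0589 0.195 ] delta [ 0.0497 -0.2589  0.005 ] rot [-0.001 -0.006 -0.005] F [ 0.1  0.  -0.1] g 1.004
```

```bash
python3 -m jog '[[[0.01,-0.052,0],[0,-0.003,-0.004],100],[[0.01,-0.052,0],[0,-0.003,0],100],[[0.01,-0.052,0],[0,0,0],100],[[0.01,-0.052,0],[0,0,0],100],[[0.01,-0.052,0],[0,0,0],100]]';python3 -m jog '[[[0,0,0],[0,0,0],100]]';  python3 to.py .5955 -.142 .2 0.5
python3 - <<'E'
from workcell import cams
import cv2,numpy as np
m=cams.camera_model("wrist");im,d=cams.camera("wrist"); cv2.imwrite("pics/w3.png",im[:,:,::-1]);np.savez("w3.npz",im=im,d=d,K=m["intrinsics"],k1=m["k1"],V=m["view"])
E
```

```text
clock: 9.8
position: [0.5983, -0.2029, 0.1995]
ee_rot: [0.7, 0.714, 0.003, 0.003]
ft_force: [0.4, 0.3, 0.5]
grip_width: 0.999
clock: 9.93
position: [0.5977, -0.2087, 0.1986]
ee_rot: [0.703, 0.712, 0.003, 0.003]
ft_force: [0.1, 0.2, 0.2]
grip_width: 0.999
t 9.93 pos [ 0.5977 -0.2087  0.1986] delta [-0.0022  0.0667  0.0014] rot [ 0.     0.007 -0.004] F [0.1 0.2 0.2] g 0.999
```

View pics/w3.png

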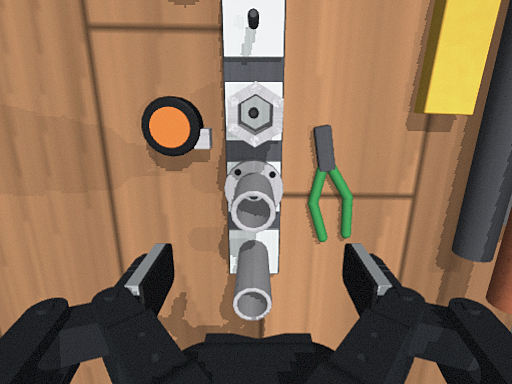

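```bash
python3 - <<'E'
from h import *
D=np.load("w3.npz"); W=cloud(D["d"],D["K"],float(D["k1"]),D["V"]); z=W[...,2];x=W[...,0];y=W[...,1]
for nm,yc,H in (("hex",-.141,.084),("flange",-.219,.099),("long",-.297,.114)):
    m=(abs(z-H)<.005)&(abs(y-yc)<.038)&(x>.53)&(x<.65)
    q=W[m][:,:2]; cf=circ(q); print(nm,m.sum(),q.mean(0).round(4),cf[0].round(4))
    if nm=="hex":
        cn,_=cv2.findContours(m.astype(np.uint8),cv2.RETR_EXTERNAL,cv2.CHAIN_APPROX_NONE)
        cn=max(cn,key=len)[:,0]; p=W[cn[:,1],cn[:,0],:2]
        from scipy.optimize import least_squares
        def f(s):
            th=s[2]+np.pi/3*np.arange(6); return (((p-s[:2])@np.array([np.cos(th),np.sin(th)])).max(1)-s[3])
        for a0 in (-25,-15,-5,5,15,25):
            r=least_squares(f,[*cf[0],np.radians(a0),.022],loss="soft_l1",f_scale=.001); print(r.x[:2].round(4),np.degrees(r.x[2]).round(1),r.x[3].round(4),r.cost)
im=cv2.imread("pics/w3.png")[70:160,200:310]; cv2.imwrite("pics/hexc.png",cv2.resize(im,None,fx=6,fy=6,interpolation=cv2.INTER_CUBIC))
E
```

```text
hex 1687 [ 0.5954 -0.1425] [ 0.5956 -0.143 ]
[ 0.5956 -0.1431] -0.7 0.0217 3.827923239137187e-06
[ 0.5956 -0.1431] -0.7 0.0217 3.827923239136974e-06
[ 0.5956 -0.1431] -0.7 0.0217 3.827923239136978e-06
[ 0.5956 -0.1431] -0.7 0.0217 3.827923239136966e-06
[ 0.5956 -0.1431] -0.7 0.0217 3.827923239136976e-06
[ 0.5956 -0.1431] -0.7 0.0217 3.827923239136976e-06
flange 801 [ 0.5948 -0.2193] [ 0.5949 -0.2192]
long 627 [ 0.5948 -0.2974] [ 0.5948 -0.2974]
```

View pics/hexc.png

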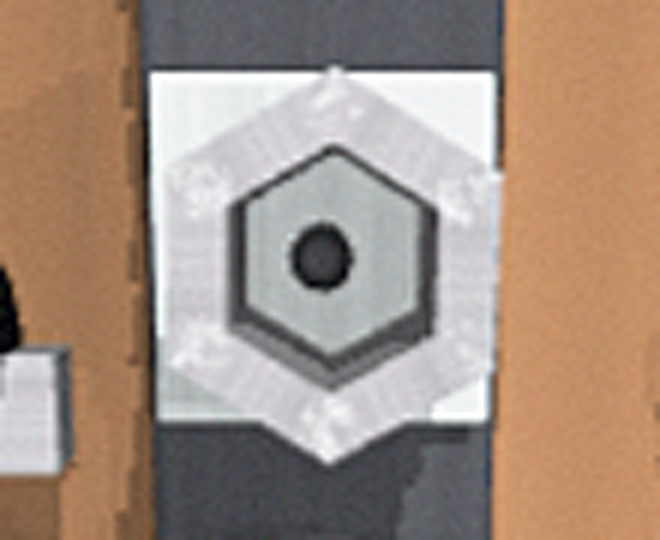

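The hex is fitted with a half-width of 21.7 mm (22 nominal), centre (0.5955, −0.143) and flats at −0.7°. I'll grip it along x.

```bash
python3 -m jog '[[[-0.001,0.033,-0.015],[0,0.003,-0.006],100],[[-0.001,0.033,-0.025],[0,0.003,-0.006],100],[[0,0,0],[0,0,0],100]]';  python3 to.py .5955 -.143 .06 -0.7
```

```text
clock: 10.35
position: [0.5959, -0.1339, 0.1582]
ee_rot: [0.705, 0.709, 0.002, -0.0]
ft_force: [0.4, -0.0, -0.5]
grip_width: 0.998
t 10.35 pos [ 0.5959 -0.1339  0.1582] delta [-0.0004 -0.0091 -0.0982] rot [-0.003  0.003 -0.019] F [ 0.4 -0.  -0.5] g 0.998
```

```bash
python3 -m jog '[[[0,0,-0.02],[0,0,0],100],[[0,0,0],[0,0,0],100]]';  python3 to.py .5955 -.143 .06 -0.7
```

```text
clock: 10.6
position: [0.596, -0.1334, 0.1376]
ee_rot: [0.704, 0.71, 0.002, 0.0]
ft_force: [-0.1, -0.7, 0.3]
grip_width: 0.995
t 10.6 pos [ 0.596  -0.1334  0.1376] delta [-0.0005 -0.0096 -0.0776] rot [-0.002  0.003 -0.02 ] F [-0.1 -0.7  0.3] g 0.995
```

```bash
python3 -m jog '[[[-0.0005,-0.0095,-0.005],[-0.002,0.003,-0.02],100],[[0,0,0],[0,0,0],100],[[0,0,-0.025],[0,0,0],100],[[0,0,-0.02],[0,0,0],100],[[0,0,0],[0,0,0],100]]';  python3 to.py .5955 -.143 .06 -0.7
```

```text
clock: 11.22
position: [0.5964, -0.1463, 0.0876]
ee_rot: [0.713, 0.701, 0.001, 0.001]
ft_force: [0.0, -0.1, -0.6]
grip_width: 1.001
t 11.22 pos [ 0.5964 -0.1463  0.0876] delta [-0.0009  0.0033 -0.0276] rot [0.001 0.003 0.005] F [ 0.  -0.1 -0.6] g 1.001
```

```bash
python3 -m jog '[[[-0.0009,0.0033,-0.014],[0.001,0.003,0.005],100],[[0,0,0],[0,0,0],100]]';  python3 to.py .5955 -.143 .06 -0.7
```

```text
clock: 11.48
position: [0.596, -0.1427, 0.0737]
ee_rot: [0.711, 0.703, 0.0, 0.0]
ft_force: [0.0, -0.1, -0.9]
grip_width: 1.0
t 11.47 pos [ 0.596  -0.1427  0.0737] delta [-0.0005 -0.0003 -0.0137] rot [ 0.     0.001 -0.   ] F [ 0.  -0.1 -0.9] g 1.0
```

```bash
python3 -m jog '[[[-0.0005,0,-0.0135],[0,0.001,0],100],[[0,0,0],[0,0,0],60],[[0,0,0],[0,0,0],40],[[0,0,0],[0,0,0],25],[[0,0,0],[0,0,0],25]]' 50;python3 -m jog '[[[0,0,0],[0,0,0],25],[[0,0,0],[0,0,0],25],[[0,0,0],[0,0,0],25]]';  python3 to.py .5955 -.143 .06 -0.7
```

```text
clock: 12.1
position: [0.596, -0.1427, 0.0601]
ee_rot: [0.711, 0.703, 0.0, 0.0]
ft_force: [0.2, -0.9, -2.9]
grip_width: 0.508
clock: 12.48
position: [0.596, -0.1427, 0.0601]
ee_rot: [0.711, 0.703, 0.0, 0.0]
ft_force: [-0.2, 1.7, -2.0]
grip_width: 0.513
t 12.47 pos [ 0.596  -0.1427  0.0601] delta [-0.0005 -0.0003 -0.0001] rot [ 0.     0.001 -0.   ] F [-0.2  1.7 -2. ] g 0.513
```

```bash
python3 -m jog '[[[0,0,0.025],[0,0,0],25],[[0,0,0.03],[0,0,0],25],[[0,0,0.03],[0,0,0],25],[[0,0,0.025],[0,0,0],25],[[0,0,0],[0,0,0],25]]'; python3 to.py .546 .137 .165 0.5
```

```text
clock: 13.1
position: [0.5939, -0.1425, 0.1711]
ee_rot: [0.711, 0.703, -0.001, -0.001]
ft_force: [0.8, 0.1, -3.9]
grip_width: 0.507
t 13.1 pos [ 0.5939 -0.1425  0.1711] delta [-0.0479  0.2795 -0.0061] rot [-0.001 -0.003  0.02 ] F [ 0.8  0.1 -3.9] g 0.507
```

```bash
python3 -m jog '[[[-0.008,0.045,0],[0,-0.001,0.004],25],[[-0.008,0.047,0],[0,0,0.004],25],[[-0.008,0.047,0],[0,0,0.004],25],[[-0.008,0.047,0],[0,0,0.004],25],[[-0.008,0.047,0],[0,0,0.004],25]]'; python3 -m jog '[[[0,0,0],[0,0,0],25]]'; python3 to.py .546 .137 .1 0.5
```

```text
clock: 13.72
position: [0.5491, 0.0908, 0.1629]
ee_rot: [0.707, 0.707, -0.004, -0.004]
ft_force: [1.0, 0.9, -3.2]
grip_width: 0.51
clock: 13.85
position: [0.5472, 0.0956, 0.1617]
ee_rot: [0.705, 0.71, -0.004, -0.005]
ft_force: [1.1, -0.9, -3.1]
grip_width: 0.508
t 13.85 pos [0.5472 0.0956 0.1617] delta [-0.0012  0.0414 -0.0617] rot [-0.001 -0.013  0.002] F [ 1.1 -0.9 -3.1] g 0.508
```

```bash
python3 -m jog '[[[-0.001,0.041,0],[0,-0.013,0.002],25],[[0,0,0],[0,0,0],25],[[0,0,0],[0,0,0],25]]'; python3 to.py .546 .1365 .1 0.7
```

```text
clock: 14.22
position: [0.545, 0.1353, 0.1576]
ee_rot: [0.704, 0.71, -0.002, -0.001]
ft_force: [0.2, 0.5, -3.2]
grip_width: 0.511
t 14.22 pos [0.545  0.1353 0.1576] delta [ 0.001   0.0012 -0.0576] rot [ 0.001 -0.004  0.004] F [ 0.2  0.5 -3.2] g 0.511
```

```bash
python3 -m jog '[[[0.001,0.0012,-0.025],[0.001,-0.004,0.004],25],[[0,0,-0.02],[0,0,0],25],[[0,0,0],[0,0,0],25]]'; python3 to.py .546 .1365 .08 0.7
```

```text
clock: 14.6
position: [0.546, 0.1336, 0.1098]
ee_rot: [0.704, 0.71, -0.001, -0.0]
ft_force: [-0.9, -0.3, -3.5]
grip_width: 0.51
t 14.6 pos [0.546  0.1336 0.1098] delta [ 0.      0.0029 -0.0298] rot [ 0.001 -0.002  0.004] F [-0.9 -0.3 -3.5] g 0.51
```

```bash
python3 -m jog '[[[0,0.003,-0.014],[0.001,-0.002,0.004],25],[[0,0,0],[0,0,0],25]]'; python3 to.py .546 .1365 .08 0.7;  python3 -m jog '[[[0,0,-0.015],[0,0,0],25],[[0,0,0],[0,0,0],25]]'; python3 to.py .546 .1365 .0605 0.7
```

```text
clock: 14.85
position: [0.5464, 0.1364, 0.0954]
ee_rot: [0.703, 0.711, 0.0, 0.0]
ft_force: [-0.9, 0.1, -2.8]
grip_width: 0.508
t 14.85 pos [0.5464 0.1364 0.0954] delta [-0.0004  0.0001 -0.0154] rot [-0.     0.001  0.   ] F [-0.9  0.1 -2.8] g 0.508
clock: 15.1
position: [0.5468, 0.1365, 0.08]
ee_rot: [0.703, 0.711, 0.001, 0.001]
ft_force: [-0.5, -0.3, -3.5]
grip_width: 0.507
t 15.1 pos [0.5468 0.1365 0.08  ] delta [-0.0008  0.     -0.0195] rot [-0.     0.002  0.   ] F [-0.5 -0.3 -3.5] g 0.507
```

```bash
python3 -m jog '[[[-0.001,0,-0.015],[0,0.002,0],25],[[0,0,0],[0,0,0],25]]'; python3 to.py .546 .1365 .0605 0.7;  python3 -m jog '[[[-0.0005,0,-0.0045],[0,0,0],25],[[0,0,0],[0,0,0],25]]'; python3 to.py .546 .1365 .06 0.7;python3 -m jog '[[[0,0,-0.001],[0,0,0],25]]';python3 to.py .546 .1365 .06 0.7
```

```text
clock: 15.35
position: [0.5458, 0.1364, 0.064]
ee_rot: [0.703, 0.711, -0.0, -0.0]
ft_force: [0.8, -0.5, -3.6]
grip_width: 0.512
t 15.35 pos [0.5458 0.1364 0.064 ] delta [ 0.0002  0.0001 -0.0035] rot [-0. -0.  0.] F [ 0.8 -0.5 -3.6] g 0.512
clock: 15.6
position: [0.546, 0.1369, 0.0601]
ee_rot: [0.703, 0.711, 0.001, 0.0]
ft_force: [0.1, 0.5, -4.1]
grip_width: 0.508
t 15.6 pos [0.546  0.1369 0.0601] delta [-0.     -0.0004 -0.0001] rot [-0.001  0.001  0.   ] F [ 0.1  0.5 -4.1] g 0.508
clock: 15.72
position: [0.5461, 0.137, 0.06]
ee_rot: [0.703, 0.711, 0.001, 0.001]
ft_force: [-7.9, -3.6, 15.3]
grip_width: 0.509
t 15.72 pos [0.5461 0.137  0.06  ] delta [-0.0001 -0.0005  0.    ] rot [-0.     0.002  0.   ] F [-7.9 -3.6 15.3] g 0.509
```

The hex is in contact at the pick height, so it's seated. I'll release it and go up.

```bash
python3 -m jog '[[[0,0,0],[0,0,0],25],[[0,0,0],[0,0,0],60],[[0,0,0],[0,0,0],75],[[0,0,0],[0,0,0],100],[[0,0,0],[0,0,0],100]]'; python3 -m jog '[[[0,0,0.025],[0,0,0],100],[[0,0,0.03],[0,0,0],100],[[0,0,0.04],[0,0,0],100],[[0,0,0.04],[0,0,0],100],[[0,0,0],[0,0,0],100]]'; python3 to.py .595 -.2192 .2 0.5
```

```text
clock: 16.35
position: [0.547, 0.1372, 0.0607]
ee_rot: [0.703, 0.711, 0.002, 0.001]
ft_force: [0.9, -0.0, -0.3]
grip_width: 0.997
clock: 16.98
position: [0.5462, 0.1373, 0.1993]
ee_rot: [0.703, 0.711, 0.001, 0.001]
ft_force: [0.3, -0.7, -1.5]
grip_width: 1.0
t 16.98 pos [0.5462 0.1373 0.1993] delta [ 0.0488 -0.3565  0.0007] rot [-0.001  0.003 -0.003] F [ 0.3 -0.7 -1.5] g 1.0
```

```bash
python3 -m jog '[[[0.007,-0.05,0],[0,0,0],100],[[0.007,-0.05,0],[0,0,0],100],[[0.007,-0.05,0],[0,0,0],100],[[0.007,-0.05,0],[0,0,0],100],[[0.007,-0.05,0],[0,0,0],100]]'; python3 -m jog '[[[0.007,-0.05,0],[0,0,0],100],[[0.007,-0.03,0],[0,0,0],100],[[0,0,0],[0,0,0],100]]'; python3 to.py .595 -.2192 .16 0.5
```

```text
clock: 17.6
position: [0.5794, -0.1151, 0.196]
ee_rot: [0.699, 0.715, 0.001, -0.001]
ft_force: [0.8, 1.6, -0.3]
grip_width: 0.998
clock: 17.98
position: [0.5915, -0.2032, 0.1918]
ee_rot: [0.702, 0.712, -0.001, -0.002]
ft_force: [-0.4, 0.7, 0.3]
grip_width: 0.998
t 17.98 pos [ 0.5915 -0.2032  0.1918] delta [ 0.0035 -0.016  -0.0318] rot [-0.002 -0.005 -0.006] F [-0.4  0.7  0.3] g 0.998
```

```bash
python3 -m jog '[[[0.0035,-0.016,-0.02],[-0.002,-0.005,-0.006],100],[[0,0,0],[0,0,0],100],[[0,0,-0.02],[0,0,0],100],[[0,0,0],[0,0,0],100]]'; python3 to.py .595 -.2192 .072 0.5
```

```text
clock: 18.48
position: [0.5944, -0.2168, 0.1468]
ee_rot: [0.703, 0.711, -0.0, -0.002]
ft_force: [0.3, -0.6, 0.6]
grip_width: 0.998
t 18.48 pos [ 0.5944 -0.2168  0.1468] delta [ 0.0006 -0.0024 -0.0748] rot [-0.002 -0.002 -0.003] F [ 0.3 -0.6  0.6] g 0.998
```

```bash
python3 -m jog '[[[0.0005,-0.0024,-0.015],[-0.002,-0.002,-0.003],100],[[0,0,0],[0,0,0],100],[[0,0,-0.025],[0,0,0],100],[[0,0,0],[0,0,0],100]]'; python3 to.py .595 -.2192 .072 0.5
```

```text
clock: 18.98
position: [0.5956, -0.2184, 0.1065]
ee_rot: [0.704, 0.711, 0.0, 0.001]
ft_force: [0.1, 0.4, 0.4]
grip_width: 0.998
t 18.98 pos [ 0.5956 -0.2184  0.1065] delta [-0.0006 -0.0008 -0.0345] rot [ 0.     0.001 -0.001] F [0.1 0.4 0.4] g 0.998
```

```bash
python3 -m jog '[[[-0.0006,-0.0008,-0.018],[0,0.001,-0.001],100],[[0,0,0],[0,0,0],100],[[0,0,-0.016],[0,0,0],100],[[0,0,0],[0,0,0],100]]'; python3 to.py .595 -.2192 .072 0.5
```

```text
clock: 19.48
position: [0.5962, -0.2196, 0.0727]
ee_rot: [0.704, 0.71, 0.001, 0.002]
ft_force: [-0.1, -0.0, 0.2]
grip_width: 1.001
t 19.48 pos [ 0.5962 -0.2196  0.0727] delta [-0.0012  0.0004 -0.0007] rot [0.001 0.003 0.   ] F [-0.1 -0.   0.2] g 1.001
```

```bash
python3 -m jog '[[[-0.0012,0,0],[0.001,0.003,0],80],[[0,0,0],[0,0,0],55],[[0,0,0],[0,0,0],35],[[0,0,0],[0,0,0],20],[[0,0,0],[0,0,0],20]]' 50;python3 -m jog '[[[0,0,0],[0,0,0],20],[[0,0,0],[0,0,0],20],[[0,0,0],[0,0,0],20]]';  python3 to.py .595 -.2192 .072 0.5
```

```text
clock: 20.1
position: [0.5955, -0.2197, 0.0737]
ee_rot: [0.704, 0.71, 0.0, 0.001]
ft_force: [0.3, -0.1, -1.0]
grip_width: 0.424
clock: 20.48
position: [0.5954, -0.2197, 0.0737]
ee_rot: [0.704, 0.71, 0.0, 0.001]
ft_force: [0.0, 0.0, -0.9]
grip_width: 0.425
t 20.48 pos [ 0.5954 -0.2197  0.0737] delta [-0.0004  0.0005 -0.0017] rot [0.001 0.001 0.   ] F [ 0.   0.  -0.9] g 0.425
```

```bash
python3 -m jog '[[[0,0,0.025],[0,0,0],20],[[0,0,0.03],[0,0,0],20],[[0,0,0.03],[0,0,0],20],[[0,0,0.025],[0,0,0],20],[[0,0,0],[0,0,0],20]]'; python3 to.py .5455 .2144 .18 0.7
```

```text
clock: 21.1
position: [0.5925, -0.2189, 0.1829]
ee_rot: [0.704, 0.71, -0.001, -0.003]
ft_force: [0.7, 0.5, -6.2]
grip_width: 0.421
t 21.1 pos [ 0.5925 -0.2189  0.1829] delta [-0.047   0.4333 -0.0029] rot [-0.002 -0.006  0.003] F [ 0.7  0.5 -6.2] g 0.421
```

```bash
python3 -m jog '[[[-0.005,0.045,0],[0,-0.003,0.002],20],[[-0.005,0.048,0],[0,0,0],20],[[-0.005,0.048,0],[0,0,0],20],[[-0.005,0.048,0],[0,0,0],20],[[-0.005,0.048,0],[0,0,0],20]]'; python3 to.py .5455 .2144 .18 0.7; python3 -m jog '[[[-0.005,0.045,0.003],[0,0,0],20],[[-0.005,0.045,0],[0,0,0],20],[[-0.005,0.045,0],[0,0,0],20]]'; python3 to.py .5455 .2144 .18 0.7
```

```text
clock: 21.72
position: [0.5619, 0.019, 0.1735]
ee_rot: [0.706, 0.708, -0.004, -0.005]
ft_force: [0.7, 0.1, -4.9]
grip_width: 0.422
t 21.73 pos [0.5619 0.019  0.1735] delta [-0.0164  0.1954  0.0065] rot [-0.002 -0.014  0.01 ] F [ 0.7  0.1 -4.9] g 0.422
clock: 22.1
position: [0.5434, 0.1577, 0.1713]
ee_rot: [0.706, 0.708, -0.007, -0.007]
ft_force: [0.5, -0.2, -4.8]
grip_width: 0.423
t 22.1 pos [0.5434 0.1577 0.1713] delta [0.0021 0.0567 0.0087] rot [-0.001 -0.02   0.01 ] F [ 0.5 -0.2 -4.8] g 0.423
```

```bash
python3 -m jog '[[[0.001,0.028,0],[0,-0.01,0.005],20],[[0.001,0.026,0],[0,-0.01,0.005],20],[[0,0,0],[0,0,0],20],[[0,0,0],[0,0,0],20]]'; python3 to.py .545 .2144 .12 0.7
```

```text
clock: 22.6
position: [0.5407, 0.2167, 0.1646]
ee_rot: [0.7, 0.714, -0.003, -0.003]
ft_force: [0.5, -0.1, -4.6]
grip_width: 0.419
t 22.6 pos [0.5407 0.2167 0.1646] delta [ 0.0043 -0.0023 -0.0446] rot [-0.    -0.008 -0.008] F [ 0.5 -0.1 -4.6] g 0.419
```

```bash
python3 -m jog '[[[0.0043,-0.0023,-0.02],[0,-0.008,-0.008],20],[[0,0,0],[0,0,0],20],[[0,0,-0.02],[0,0,0],20],[[0,0,0],[0,0,0],20]]'; python3 to.py .545 .2144 .11 0.7
```

```text
clock: 23.1
position: [0.5451, 0.2111, 0.1219]
ee_rot: [0.704, 0.71, -0.001, -0.0]
ft_force: [0.4, -0.7, -4.3]
grip_width: 0.422
t 23.1 pos [0.5451 0.2111 0.1219] delta [-0.0001  0.0033 -0.0119] rot [ 0.002 -0.002  0.004] F [ 0.4 -0.7 -4.3] g 0.422
```

```bash
python3 -m jog '[[[0,0.0033,-0.012],[0.002,-0.002,0.004],20],[[0,0,0],[0,0,0],20]]'; python3 to.py .545 .2144 .0737 0.7;  python3 -m jog '[[[0,0,-0.014],[0,0,0],20],[[0,0,0],[0,0,0],20]]'; python3 to.py .545 .2144 .0737 0.7
```

```text
clock: 23.35
position: [0.5452, 0.2148, 0.1094]
ee_rot: [0.703, 0.711, 0.001, -0.0]
ft_force: [0.1, -0.4, -4.3]
grip_width: 0.425
t 23.35 pos [0.5452 0.2148 0.1094] delta [-0.0002 -0.0004 -0.0357] rot [-0.001  0.    -0.   ] F [ 0.1 -0.4 -4.3] g 0.425
clock: 23.6
position: [0.5453, 0.215, 0.0946]
ee_rot: [0.703, 0.712, 0.001, -0.0]
ft_force: [-0.3, -0.4, -3.6]
grip_width: 0.423
t 23.6 pos [0.5453 0.215  0.0946] delta [-0.0003 -0.0006 -0.0209] rot [-0.001  0.001 -0.   ] F [-0.3 -0.4 -3.6] g 0.423
```

```bash
python3 -m jog '[[[0,-0.0006,-0.015],[-0.001,0.001,0],20],[[0,0,0],[0,0,0],20]]'; python3 to.py .545 .2144 .0737 0.7;  python3 -m jog '[[[0,0,-0.0045],[0,0,0],20],[[0,0,0],[0,0,0],20]]'; python3 to.py .545 .2144 .0737 0.7;python3 -m jog '[[[0,0,-0.001],[0,0,0],20]]';python3 to.py .545 .2144 .0737 0.7
```

```text
clock: 23.85
position: [0.5453, 0.2143, 0.0785]
ee_rot: [0.703, 0.712, -0.0, -0.0]
ft_force: [0.5, 0.7, -4.9]
grip_width: 0.423
t 23.85 pos [0.5453 0.2143 0.0785] delta [-0.0003  0.0001 -0.0048] rot [ 0. -0. -0.] F [ 0.5  0.7 -4.9] g 0.423
clock: 24.1
position: [0.5457, 0.2146, 0.0742]
ee_rot: [0.703, 0.712, 0.0, 0.0]
ft_force: [-0.6, -0.0, -3.4]
grip_width: 0.424
t 24.1 pos [0.5457 0.2146 0.0742] delta [-0.0007 -0.0002 -0.0005] rot [-0.  0. -0.] F [-0.6 -0.  -3.4] g 0.424
clock: 24.22
position: [0.5459, 0.2147, 0.0736]
ee_rot: [0.703, 0.712, 0.0, 0.0]
ft_force: [-5.1, -2.7, 8.9]
grip_width: 0.422
t 24.23 pos [0.5459 0.2147 0.0736] delta [-0.0009 -0.0003  0.0001] rot [-0.001  0.001 -0.   ] F [-5.1 -2.7  8.9] g 0.422
```

The flange stub is in contact at its pick height. I'll release it and go for the long pipe.

```bash
python3 -m jog '[[[0,0,0],[0,0,0],20],[[0,0,0],[0,0,0],50],[[0,0,0],[0,0,0],70],[[0,0,0],[0,0,0],100],[[0,0,0],[0,0,0],100]]'; python3 -m jog '[[[0,0,0.025],[0,0,0],100],[[0,0,0.03],[0,0,0],100],[[0,0,0.04],[0,0,0],100],[[0,0,0.04],[0,0,0],100],[[0,0,0],[0,0,0],100]]'; python3 to.py .595 -.2972 .2 0.5
```

```text
clock: 24.85
position: [0.547, 0.2152, 0.075]
ee_rot: [0.703, 0.711, 0.002, 0.001]
ft_force: [-0.6, -0.1, 0.1]
grip_width: 0.997
clock: 25.48
position: [0.5462, 0.2151, 0.2138]
ee_rot: [0.703, 0.712, 0.002, 0.0]
ft_force: [-0.0, 0.1, -0.7]
grip_width: 1.0
t 25.48 pos [0.5462 0.2151 0.2138] delta [ 0.0488 -0.5123 -0.0138] rot [-0.002  0.003 -0.004] F [-0.   0.1 -0.7] g 1.0
```

```bash
python3 -m jog '[[[0.004,-0.055,0],[0,0,0],100],[[0.004,-0.055,0],[0,0,0],100],[[0.004,-0.055,0],[0,0,0],100],[[0.004,-0.055,0],[0,0,0],100],[[0.004,-0.055,0],[0,0,0],100]]'; python3 to.py .595 -.2972 .2 0.5
```

```text
clock: 26.1
position: [0.5634, -0.0625, 0.2106]
ee_rot: [0.699, 0.715, 0.001, -0.001]
ft_force: [-0.7, 0.2, -1.1]
grip_width: 1.001
t 26.1 pos [ 0.5634 -0.0625  0.2106] delta [ 0.0316 -0.2347 -0.0106] rot [-0.004  0.    -0.014] F [-0.7  0.2 -1.1] g 1.001
```

```bash
python3 -m jog '[[[0.008,-0.055,0],[-0.002,0,-0.007],100],[[0.008,-0.055,0],[-0.002,0,-0.007],100],[[0.008,-0.05,0],[0,0,0],100],[[0.006,-0.05,0],[0,0,0],100],[[0,0,0],[0,0,0],100]]'; python3 to.py .595 -.2972 .16 0.5
```

```text
clock: 26.72
position: [0.5901, -0.2858, 0.2045]
ee_rot: [0.707, 0.707, -0.003, -0.002]
ft_force: [0.1, 0.8, -0.1]
grip_width: 0.999
t 26.73 pos [ 0.5901 -0.2858  0.2045] delta [ 0.0049 -0.0114 -0.0445] rot [ 0.001 -0.007  0.008] F [ 0.1  0.8 -0.1] g 0.999
```

```bash
python3 -m jog '[[[0.005,-0.0114,-0.02],[0.001,-0.007,0.008],100],[[0,0,0],[0,0,0],100],[[0,0,-0.022],[0,0,0],100],[[0,0,0],[0,0,0],100]]'; python3 to.py .595 -.2972 .084 0.5
```

```text
clock: 27.22
position: [0.5952, -0.2941, 0.158]
ee_rot: [0.702, 0.712, 0.0, -0.002]
ft_force: [-0.7, 0.6, 0.3]
grip_width: 1.001
t 27.23 pos [ 0.5952 -0.2941  0.158 ] delta [-0.0002 -0.0031 -0.074 ] rot [-0.003 -0.002 -0.005] F [-0.7  0.6  0.3] g 1.001
```

```bash
python3 -m jog '[[[0,-0.0031,-0.018],[-0.003,-0.002,-0.005],100],[[0,0,0],[0,0,0],100],[[0,0,-0.022],[0,0,0],100],[[0,0,0],[0,0,0],100]]'; python3 to.py .595 -.2972 .084 0.5
```

```text
clock: 27.72
position: [0.5967, -0.2963, 0.1191]
ee_rot: [0.704, 0.711, 0.001, 0.002]
ft_force: [-0.3, -0.6, 0.3]
grip_width: 1.001
t 27.73 pos [ 0.5967 -0.2963  0.1191] delta [-0.0017 -0.0009 -0.0351] rot [ 0.002  0.003 -0.001] F [-0.3 -0.6  0.3] g 1.001
```

```bash
python3 -m jog '[[[-0.0017,-0.0009,-0.018],[0.002,0.003,-0.001],100],[[0,0,0],[0,0,0],100],[[0,0,-0.017],[0,0,0],100],[[0,0,0],[0,0,0],100]]'; python3 to.py .595 -.2972 .084 0.5
```

```text
clock: 28.22
position: [0.5958, -0.2977, 0.084]
ee_rot: [0.704, 0.71, 0.001, 0.001]
ft_force: [-0.2, 0.1, -0.1]
grip_width: 1.004
t 28.23 pos [ 0.5958 -0.2977  0.084 ] delta [-0.0008  0.0005 -0.    ] rot [0.001 0.002 0.   ] F [-0.2  0.1 -0.1] g 1.004
```

```bash
python3 -m jog '[[[-0.0008,0.0005,0],[0.001,0.002,0],80],[[0,0,0],[0,0,0],55],[[0,0,0],[0,0,0],35],[[0,0,0],[0,0,0],20],[[0,0,0],[0,0,0],15]]' 40;python3 -m jog '[[[0,0,0],[0,0,0],15],[[0,0,0],[0,0,0],15],[[0,0,0],[0,0,0],15]]';  python3 to.py .595 -.2972 .084 0.5
```

```text
clock: 28.85
position: [0.5955, -0.2972, 0.085]
ee_rot: [0.704, 0.71, 0.001, 0.001]
ft_force: [0.4, -0.5, -0.8]
grip_width: 0.394
clock: 29.22
position: [0.5955, -0.2972, 0.0849]
ee_rot: [0.704, 0.71, 0.0, 0.001]
ft_force: [0.5, -0.4, -0.5]
grip_width: 0.391
t 29.23 pos [ 0.5955 -0.2972  0.0849] delta [-0.0005  0.     -0.0009] rot [ 0.     0.001 -0.   ] F [ 0.5 -0.4 -0.5] g 0.391
```

```bash
python3 -m jog '[[[0,0,0.025],[0,0,0],15],[[0,0,0.03],[0,0,0],15],[[0,0,0.035],[0,0,0],15],[[0,0,0.035],[0,0,0],15],[[0,0,0],[0,0,0],15]]'; python3 to.py .5445 .2923 .21 0.8
```

```text
clock: 29.85
position: [0.5934, -0.2964, 0.2109]
ee_rot: [0.704, 0.71, -0.0, -0.002]
ft_force: [-0.0, -0.9, -2.7]
grip_width: 0.395
t 29.85 pos [ 0.5934 -0.2964  0.2109] delta [-0.0489  0.5887 -0.0009] rot [-0.002 -0.003  0.005] F [-0.  -0.9 -2.7] g 0.395
```

```bash
python3 -m jog '[[[-0.003,0.045,0.001],[0,-0.002,0.001],15],[[-0.003,0.052,0.001],[0,-0.002,0.001],15],[[-0.003,0.052,0.001],[0,-0.002,0.001],15],[[-0.003,0.052,0.001],[0,-0.002,0.001],15],[[-0.003,0.052,0.001],[0,-0.002,0.001],15]]'; python3 to.py .5445 .2923 .21 0.8
```

```text
clock: 30.48
position: [0.5731, -0.0419, 0.2076]
ee_rot: [0.705, 0.709, 0.0, -0.002]
ft_force: [1.0, 0.3, -1.6]
grip_width: 0.392
t 30.48 pos [ 0.5731 -0.0419  0.2076] delta [-0.0286  0.3342  0.0024] rot [-0.003 -0.003  0.009] F [ 1.   0.3 -1.6] g 0.392
```

```bash
python3 -m jog '[[[-0.003,0.052,0.002],[0,-0.002,0.002],15],[[-0.003,0.052,0.002],[0,-0.002,0.002],15],[[-0.003,0.052,0.002],[0,-0.002,0.002],15],[[-0.003,0.052,0.002],[0,-0.002,0.002],15],[[-0.003,0.05,0.002],[0,-0.002,0.002],15]]'; python3 to.py .5445 .2923 .21 0.8
```

```text
clock: 31.1
position: [0.5533, 0.2227, 0.2103]
ee_rot: [0.702, 0.712, -0.0, -0.001]
ft_force: [1.2, -0.4, -3.5]
grip_width: 0.394
t 31.1 pos [0.5533 0.2227 0.2103] delta [-0.0088  0.0696 -0.0003] rot [-0.001 -0.001 -0.   ] F [ 1.2 -0.4 -3.5] g 0.394
```

```bash
python3 -m jog '[[[-0.003,0.036,0],[0,-0.001,0],15],[[-0.003,0.028,0],[0,-0.001,0],15],[[0,0,0],[0,0,0],15],[[0,0,0],[0,0,0],15]]'; python3 to.py .5445 .2923 .16 0.8
```

```text
clock: 31.6
position: [0.5428, 0.2922, 0.2043]
ee_rot: [0.699, 0.715, -0.003, -0.002]
ft_force: [-0.6, -1.0, -3.5]
grip_width: 0.394
t 31.6 pos [0.5428 0.2922 0.2043] delta [ 0.0017  0.0001 -0.0443] rot [ 0.001 -0.007 -0.008] F [-0.6 -1.  -3.5] g 0.394
```

```bash
python3 -m jog '[[[0.0017,0,-0.025],[0.001,-0.007,-0.008],15],[[0,0,0],[0,0,0],15],[[0,0,-0.025],[0,0,0],15],[[0,0,0],[0,0,0],15]]'; python3 to.py .5445 .2923 .12 0.8
```

```text
clock: 32.1
position: [0.5463, 0.2879, 0.1539]
ee_rot: [0.704, 0.71, -0.0, 0.001]
ft_force: [0.4, 0.2, -2.9]
grip_width: 0.397
t 32.1 pos [0.5463 0.2879 0.1539] delta [-0.0018  0.0044 -0.0339] rot [0.002 0.    0.005] F [ 0.4  0.2 -2.9] g 0.397
```

```bash
python3 -m jog '[[[-0.0018,0.0044,-0.016],[0.002,0,0.005],15],[[0,0,0],[0,0,0],15],[[0,0,-0.016],[0,0,0],15],[[0,0,0],[0,0,0],15]]'; python3 to.py .5445 .2923 .085 0.8; python3 - <<'E'
from workcell import cams
import cv2,numpy as np
a,_=cams.camera("scene"); b,_=cams.camera("top")
cv2.imwrite("pics/b4.png",np.hstack([cv2.resize(a[130:270,240:440],(400,280)),cv2.resize(b[150:290,100:300],(400,280))])[:,:,::-1])
E
```

```text
clock: 32.6
position: [0.5457, 0.2928, 0.1228]
ee_rot: [0.702, 0.712, 0.002, 0.0]
ft_force: [0.3, -1.3, -2.6]
grip_width: 0.399
t 32.6 pos [0.5457 0.2928 0.1228] delta [-0.0012 -0.0005 -0.0378] rot [-0.002  0.003  0.001] F [ 0.3 -1.3 -2.6] g 0.399
```

View pics/b4.png

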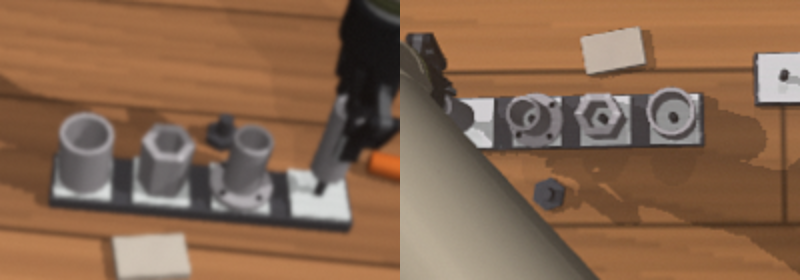

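The three placed pieces stand on their seats, and the long pipe hangs just above the last pin, which is at about (322,187) in this view. Descending.

```bash
python3 -m jog '[[[-0.0012,-0.0005,-0.01],[-0.002,0.003,0.001],15],[[0,0,0],[0,0,0],15]]'; python3 to.py .5445 .2923 .085 0.8; python3 -m jog '[[[0,0,-0.013],[0,0,0],15],[[0,0,0],[0,0,0],15]]'; python3 to.py .5445 .2923 .085 0.8
```

```text
clock: 32.95
position: [0.5454, 0.293, 0.1142]
ee_rot: [0.702, 0.712, 0.002, 0.0]
ft_force: [0.2, -0.2, -3.2]
grip_width: 0.395
t 32.95 pos [0.5454 0.293  0.1142] delta [-0.0009 -0.0007 -0.0292] rot [-0.001  0.003 -0.   ] F [ 0.2 -0.2 -3.2] g 0.395
clock: 33.2
position: [0.5453, 0.2929, 0.1002]
ee_rot: [0.702, 0.712, 0.001, 0.001]
ft_force: [-0.3, -0.4, -2.5]
grip_width: 0.391
t 33.2 pos [0.5453 0.2929 0.1002] delta [-0.0008 -0.0006 -0.0152] rot [-0.001  0.003 -0.   ] F [-0.3 -0.4 -2.5] g 0.391
```

```bash
python3 -m jog '[[[-0.0008,-0.0006,-0.011],[-0.001,0.003,0],15],[[0,0,0],[0,0,0],15]]'; python3 to.py .5445 .2923 .085 0.8; python3 -m jog '[[[0,0,-0.004],[0,0,0],15],[[0,0,0],[0,0,0],15]]'; python3 to.py .5445 .2923 .0848 0.8;python3 -m jog '[[[0,0,-0.001],[0,0,0],15]]';python3 to.py .5445 .2923 .0848 0.8
```

```text
clock: 33.45
position: [0.5444, 0.2922, 0.0882]
ee_rot: [0.702, 0.712, -0.0, -0.0]
ft_force: [-0.5, -1.0, -2.2]
grip_width: 0.393
t 33.45 pos [0.5444 0.2922 0.0882] delta [ 0.0001  0.0001 -0.0032] rot [-0.    -0.001  0.   ] F [-0.5 -1.  -2.2] g 0.393
clock: 33.7
position: [0.5448, 0.2929, 0.0849]
ee_rot: [0.702, 0.712, 0.001, -0.0]
ft_force: [1.2, -0.5, -2.2]
grip_width: 0.395
t 33.7 pos [0.5448 0.2929 0.0849] delta [-0.0003 -0.0006 -0.0001] rot [-0.001  0.    -0.   ] F [ 1.2 -0.5 -2.2] g 0.395
clock: 33.83
position: [0.5449, 0.2931, 0.0846]
ee_rot: [0.702, 0.712, 0.001, -0.0]
ft_force: [-3.5, -3.1, 10.0]
grip_width: 0.395
t 33.83 pos [0.5449 0.2931 0.0846] delta [-0.0004 -0.0008  0.0002] rot [-0.001  0.001 -0.   ] F [-3.5 -3.1 10. ] g 0.395
```

```bash
python3 -m jog '[[[0,0,0],[0,0,0],15],[[0,0,0],[0,0,0],50],[[0,0,0],[0,0,0],70],[[0,0,0],[0,0,0],100],[[0,0,0],[0,0,0],100]]'; python3 -m jog '[[[0,0,0.025],[0,0,0],100],[[0,0,0.03],[0,0,0],100],[[0,0,0.04],[0,0,0],100],[[0,0,0.04],[0,0,0],100],[[0,0,0],[0,0,0],100]]'; python3 -m jog '[[[0,-0.05,0.03],[0,0,0],100],[[0,-0.05,0.03],[0,0,0],100],[[0,-0.05,0.03],[0,0,0],100],[[0,-0.05,0.03],[0,0,0],100],[[0,-0.05,0],[0,0,0],100]]'; python3 -m jog '[[[0,-0.05,0],[0,0,0],100],[[0,-0.05,0],[0,0,0],100],[[0,-0.05,0],[0,0,0],100],[[0,-0.05,0],[0,0,0],100],[[0,-0.05,0],[0,0,0],100]]'; python3 - <<'E'
from workcell import cams
import cv2,numpy as np
for n in("scene","top"):
    m=cams.camera_model(n);im,d=cams.camera(n); np.savez(n+"5.npz",im=im,d=d,K=m["intrinsics"],k1=m["k1"],V=m["view"])
    cv2.imwrite(f"pics/{n}5.png",im[:,:,::-1])
a=cv2.imread("pics/scene5.png");b=cv2.imread("pics/top5.png")
cv2.imwrite("pics/b5.png",np.hstack([cv2.resize(a[130:270,240:440],(400,280)),cv2.resize(b[150:290,100:300],(400,280))]))
E
```

```text
clock: 34.45
position: [0.5456, 0.2933, 0.0851]
ee_rot: [0.702, 0.712, 0.002, 0.0]
ft_force: [0.5, 0.9, -0.1]
grip_width: 1.003
clock: 35.08
position: [0.5447, 0.293, 0.2237]
ee_rot: [0.702, 0.712, 0.001, -0.0]
ft_force: [-0.7, 0.2, -1.2]
grip_width: 1.001
clock: 35.7
position: [0.5418, 0.0395, 0.3436]
ee_rot: [0.699, 0.715, -0.0, -0.002]
ft_force: [0.1, 0.0, -0.8]
grip_width: 0.997
clock: 36.33
position: [0.5399, -0.2195, 0.3405]
ee_rot: [0.7, 0.715, -0.001, -0.002]
ft_force: [0.8, -0.2, 0.3]
grip_width: 0.999
```

View pics/b5.png

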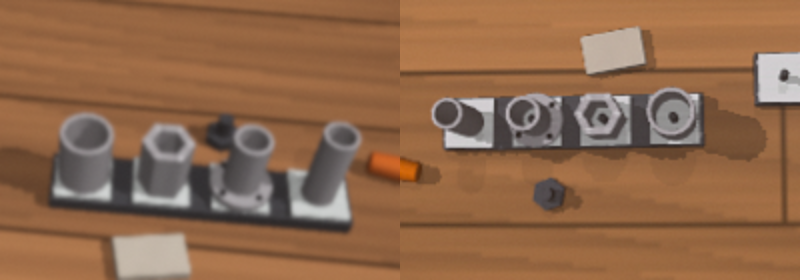

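All four now stand on the empty rack. I'll check the numbers.

```bash
python3 - <<'E'
from h import *
for n in("top","scene"):
  D=np.load(n+"5.npz"); W=cloud(D["d"],D["K"],float(D["k1"]),D["V"]); z=W[...,2];x=W[...,0];y=W[...,1]
  for nm,p,H in (("sleeve",(.5472,.0585),.089),("hex",(.546,.1363),.084),("flange",(.545,.2143),.099),("long",(.5438,.2923),.114)):
    m=(abs(z-H)<.007)&(abs(y-p[1])<.036)&(abs(x-p[0])<.05)
    q=W[m]; c=circ(q[:,:2])[0]; print(n,nm,m.sum(),"off mm",((c-p)*1000).round(1),"top z",np.median(q[:,2]).round(4),"want",H)
E
```

```text
top sleeve 179 off mm [0.1 0.4] top z 0.0892 want 0.089
top hex 240 off mm [-0.9  1.1] top z 0.0847 want 0.084
top flange 132 off mm [-0.2 -1. ] top z 0.0993 want 0.099
top long 106 off mm [-0.1 -1. ] top z 0.1141 want 0.114
scene sleeve 244 off mm [2.9 1. ] top z 0.0875 want 0.089
scene hex 306 off mm [2.3 1.5] top z 0.0833 want 0.084
scene flange 184 off mm [2.8 0.9] top z 0.0975 want 0.099
scene long 158 off mm [2.5 0.3] top z 0.1123 want 0.114
```

Offsets are at most 3 mm and the heights are right. Handing in.

```bash
python3 -m jog '[[[0,0,0],[0,0,0],100],[[0,0,0],[0,0,0],100]]'; python3 -c "
from workcell import manip; print(manip.hand_in())"
```

```text
clock: 36.67
position: [0.5385, -0.224, 0.3381]
ee_rot: [0.703, 0.712, -0.003, -0.003]
ft_force: [0.2, 0.5, 0.3]
grip_width: 0.997
the job is handed in; nothing more can be done
None
```

All four pieces now stand on the empty rack in reverse order, and I handed the job in at about 37 s of the 122 s allowed. The hand-in reported no verdict. I moved the wide sleeve, hex coupling, flange stub and long pipe in that order, gripping each with the jaws across the rack.

- **Position:** the top camera puts each piece within about 1.5 mm of its pin. The scene camera shows 2–3 mm in x; it read 2–3 mm higher in x than the top camera on the original piece positions too, and both are far inside the 16 mm limit.
- **Height:** the tops are within 2 mm of the fully seated height in both cameras, and the last pictures show all four upright.
- **Release:** the gripper is open and well clear, with no contact force.
- **Highest force:** while confirming that the sleeve was seated, I pressed down a little too far and the wrist force reached about 65 N, under the 120 N limit. I pressed the later pieces down more gently.

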